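# Face the tea tin to the scanner and snap its cap on

### The job

At the tea counter, turn the open sage-green tin where it stands until its bar-coded label looks straight at the scanner's window; then put the bamboo cap over its neck, press straight down until it clicks, and keep pressing so that the rim ends flush on the tin's shoulder, with the tin upright and its label still facing the scanner. Finish while holding: at the end the gripper is still on the cap, bearing down on it with a firm steady push of about 10 to 20 N (more than 60 N buckles the tin). Leave the other things on the counter where they are.

Things in the scene. Friction and masses are not known exactly. Their poses are not given: they have to be found in the camera images.
- tin_centre (a point): The open tea tin, loose, about 250 g: upright sage-green can 58 mm in diameter, 80 mm from foot to flat shoulder, with a neck above (101 mm in all). White label with black bars on one side, 50 mm tall, and an orange tab folded over the shoulder above the label's middle. Point: on the axis, 40 mm above the foot. Own x points out through the label's middle, own z up.
- neck_top (a point): Centre of the top of the tin's bare-metal neck, 101 mm above its foot. The neck is 36 mm in diameter, tapering to 29 mm at the top, and rises 21 mm from the shoulder; four sprung round snap lugs, 8 mm above the shoulder, stand out to 44 mm across. Same axes as the tin.
- cap_centre (a point): The tin's cap, loose, 45 g: light bamboo cup with a darker ring round it, 58 mm in diameter, 32 mm tall, flat top, standing rim down on the counter. Hollow 24 mm deep; a snap bead inside the rim leaves a mouth 40 mm across. Any turn about its axis will do. Point: on the axis, 16 mm above the rim, 16 mm below the top; 56 mm above the tin's centre point when home. Own z up.
- cap_rim (a point): Centre of the cap's open mouth, level with its rim. On the neck the bead rides over the lugs: the push climbs to roughly 12 N with the rim 12 to 8 mm above the shoulder, falls to near nothing by 5 mm, then the lugs snap over the bead and pull rim and shoulder flush (the click; the light tin may hop up a few mm to a held cap). Beyond that the stop is hard. Merely resting on the lugs, the rim is 12 mm up.
- scanner_window (a point): Middle of the dark red window of the grey counter scanner: fixed upright block 78 mm wide, 56 mm deep, 118 mm tall, on a black foot 85 mm square. The window looks out, level, along the point's own -x; the point is 68 mm above the counter. The tin stands about 140 mm in front of it.
- navy_tin: Bystander: closed navy-blue tin with bamboo cap, 58 mm in diameter, 112 mm tall; origin at its foot.
- butter_dish: Bystander: clear butter dish with cover and knob, 185 x 115 mm, 90 mm tall; origin under its centre, long side along own y.
- mug: Bystander: white ribbed mug, 82 mm in diameter, 82 mm tall, handle along own x, on a bamboo coaster 9 mm thick; origin at its foot.
- bread_plate: Bystander: sage plate 244 mm in diameter with cut brown buns and a knife, 70 mm tall in all; origin under its centre.
- sugar_bowl: Bystander: white sugar bowl with bamboo lid, 90 mm in diameter, 80 mm tall; origin at its foot.
- honey_jar: Bystander: amber honey jar with brass lid, 68 mm in diameter, 85 mm tall; origin at its foot.
- scoop: Bystander: small tea spoon 150 mm long lying on the counter; origin under its middle.
Things that resemble listed ones, but are neither listed nor needed, are in the scene too. There is more than one size of the part that bears cap_centre; the job needs the largest.

How it is judged (in metres and radians):
On the way, in this order (a step that is already met when the one before it is completed fails the run):
1. the tin stands upright in front of the scanner with its label facing the window (y of scanner_window in the frame of tin_centre between -0.04 and 0.04 m and x of scanner_window in the frame of tin_centre between 0.07 and 0.2 m and y of tin_centre in the frame of scanner_window between -0.06 and 0.06 m and angle between tin_centre's own z axis and vertical below 0.06 rad and height (world z) of tin_centre below 0.046 m), for 0.3 s.
2. the cap has snapped home on the tin's neck (z of cap_centre in the frame of tin_centre between 0.053 and 0.0585 m and x of cap_centre in the frame of tin_centre between -0.003 and 0.003 m and y of cap_centre in the frame of tin_centre between -0.003 and 0.003 m and angle between the z axis of cap_centre and the z axis of tin_centre, either way round below 0.06 rad), for 0.2 s.
At the end, for the whole second after the job is handed in: Cap snapped home: rim within 2.5 mm of the shoulder, centred to 3 mm, square; fingers on it, tin pressed on the counter with over 8 N (3 N is its weight), at rest, upright, 70 to 200 mm before the window, within 60 mm of its centre line, label aimed within 40 mm of the window's centre (all of step 1 and all of step 2 and contact force between the fingers and cap above 1 N and contact force between tin and table above 8 N and linear speed of each of tin, cap below 0.02 m/s); the arm keeps its last pose, push and grip.
It fails at once if a bystander is moved by more than 30 mm (distance of any of navy_tin, butter_dish, mug, bread_plate, sugar_bowl, honey_jar, scoop from where it was at the start of the episode above 0.03 m).
It fails at once if the tin is tipped over (angle between tin_centre's own z axis and vertical above 0.6 rad).
It fails at once if the tin is pressed on the counter with more than 60 N (contact force between tin and table above 60 N).
It also fails if it takes over 64 s, if anything falls off the work surface, if the arm or the gripper's body presses on something with over 40 N, if the wrist force passes 120 N, or if a joint passes its speed limit or range.

### The arm

A 6-joint arm with a two-finger parallel gripper is mounted at the origin on the work surface. World frame = base frame: x ahead of the robot, y to its left, z up, the work surface at z = 0. Lengths are in mm, angles in rad, forces in N, time in s.
With the tool pointing down it reaches from about 250 to 775 mm from the base axis. Payload 4 kg.
Tool frame: the origin (TCP) lies where the fingers leave the gripper's body, on its centre line; the fingertips stand 97 mm ahead of it and the grasp point (between the pads) lies 78 mm ahead of it; z points along the fingers, y is the line along which they close (so a half turn about z gives the same grasp; the last joint's range is limited). The gripper opens to 94 mm and grips with 3 to 60 N. Pads are 16 mm wide; open, the fingers measure 119 mm over their backs; the gripper's body (75 mm by 177 mm) begins 78 mm behind the grasp point.
Start: joints at [1.11, 0.087, 1.371, -0, 1.684, -0.103], TCP at [192.625, 515.176, 302.706] pointing down, gripper open.
Joint ranges: [-3.1, 3.1], [-0.76, 2.03], [0.27, 2.55], [-1.08, 4.22], [0.17, 2.65], [-2.57, 2.57]. Speed limits (rad/s): [2.79, 2.79, 3.14, 3.14, 3.14, 3.14].

### API

Orientations are given as a rotation vector (axis times angle).
In Python, from bench import get_obs, camera, camera_model, hand_in gives the robot as it stands.
- The arm moves only by the tool jog_arm, never from a script. Its argument "deltas" is a list that holds one entry, the list of rows, each a list of 5 numbers: the shift along the world's x, y, z in mm, then the turn about the world's z in degrees, then the opening, from 0 (shut) to 1 (fully open). In form: [[[dx, dy, dz, turn, grip], ...]]. A call has 1 to 12 rows; each row is the pose to reach, as a shift and turn from the pose commanded when the call began; what a row does not reach only later rows make up. A row lasts 1/12 s, in which the tool goes at most 41.7 mm and 7.16 degrees, less where a joint would pass 70% of its speed; a pose out of reach is approached as far as the arm can. A call with a gripper value outside its range is refused whole. The fingers move at their own pace and stop on an object; "newtons" is the grip in N (left out, the last holds). Time passes only in rows, so rows that repeat a pose let the fingers close. It gives the time, the measured TCP pose, the force, the opening and the grip force at its end, in the units of the state.
- get_obs(): the state, without advancing time (a new reading comes with each control period).
- camera(name): name is "side" or "top" or "wrist"; returns the picture (480x640x3 uint8, blue, green, red); there is no depth.
- camera_model(name): a dict with "camera_matrix" (3x3 intrinsics, pixels), "R" (3x3) and "t" (3): a world point X has camera coordinates R X + t. Camera axes: x right, y down, z forward; pixel columns grow to the right and rows downward; lengths in mm; the calibration is good to about 2 mm. A picture is of the moment at which its call begins: read the wrist's pose just before it. camera_model takes no time and is no camera call; for the wrist camera it gives the pose at the moment of the call.
- hand_in(): hands the job in; it is judged then, once.
The state is a dict: "t": time; "joints": joint angles; "qvel": joint speeds; "joint_torque": joint torques, N m; "tcp_pos": TCP position; "tcp_rot": TCP orientation; "force": force on the tool from outside, world axes, zero at the start; "ft_torque": the same for the moment, N m; "finger_gap": finger opening in mm; "finger_force": force on a finger pad.
Only numpy, scipy, OpenCV 4.12 (cv2) and the standard library are available. Lean on these libraries where they do the work, as an engineer would, in place of code of your own. Each camera call takes 0.05 s, during which the arm holds its last target. There are 200 camera calls.

## Working session

There is one attempt and no reset: what is moved stays moved. The work goes in short steps, Python scripts to look and compute and a tool call to move; the robot and the scene stay as the last step left them, time stands still between calls to the robot, and variables do not carry over. Pictures are saved under pics/ and viewed, at most 10 in all, crops included, and the job is handed in when it is done.

Besides the shell and the picture viewer there is one more tool, called after ">>>" in YAML: its name, and indented under it one key for each argument. jog_arm: Moves the arm, as the interface text tells. Its arguments: {"type":"object","properties":{"deltas":{"type":"array","items":{"type":"array","items":{"type":"array","items":{"type":"number"}}}},"newtons":{"type":"number"}},"required":["deltas"]}

```bash
mkdir -p pics; python3 - <<'E'
from bench import *
import cv2
for n in("top","side"):
    cv2.imwrite(f"pics/{n}0.png",camera(n)); m=camera_model(n); print(n,m)
print(get_obs())
E
```

```text
top {'camera_matrix': array([[440.70272096,   0.        , 318.86061022],
       [  0.        , 440.70272096, 239.07527204],
       [  0.        ,   0.        ,   1.        ]]), 'R': array([[ 0.06308752, -0.99798339, -0.00700906],
       [-0.97419574, -0.06005575, -0.21756829],
       [ 0.2167086 ,  0.02055404, -0.97601993]]), 't': array([ -47.01967846,  565.2314219 , 1161.88134317])}
side {'camera_matrix': array([[473.08983658,   0.        , 310.49058024],
       [  0.        , 473.08983658, 237.04460313],
       [  0.        ,   0.        ,   1.        ]]), 'R': array([[ 0.86313118, -0.50470982,  0.0165095 ],
       [-0.3419362 , -0.60819621, -0.71636374],
       [ 0.37159683,  0.61267069, -0.69753167]]), 't': array([-526.33392979,  223.84380842, 1093.05414162])}
{'t': 0.1, 'joints': array([ 1.10987847e+00,  8.78849484e-02,  1.37205504e+00, -1.96301376e-05,
        1.68359968e+00, -1.03075535e-01]), 'qvel': array([-0.00031044, -0.00202592, -0.0011572 ,  0.00090785,  0.0003228 ,
       -0.00119351]), 'joint_torque': array([ 2.27814497e-03, -3.41253448e+01, -3.03302228e+01,  7.19114137e-02,
        3.03712464e-02, -1.19185588e-04]), 'tcp_pos': array([192.50630639, 514.9000803 , 301.64332329]), 'tcp_rot': array([-5.59013201e-01, -3.09092441e+00,  2.94559639e-03]), 'force': array([ 0.1379918 ,  0.05572818, -1.00847973]), 'ft_torque': array([0.05031236, 0.0110177 , 0.01022689]), 'finger_force': 0.0, 'finger_gap': 94.1800767142704}
```

View pics/top0.png

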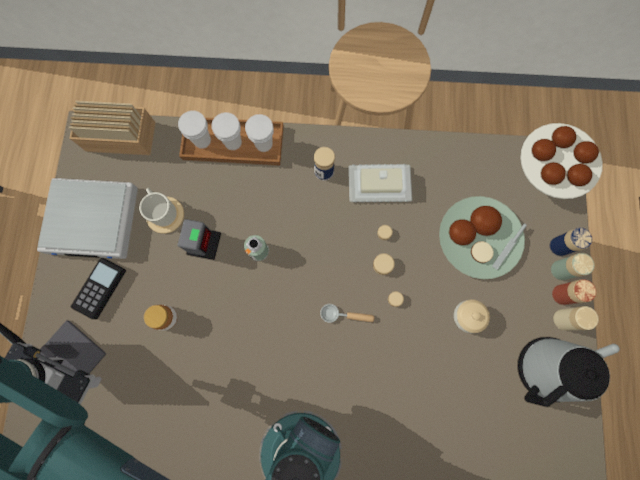

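View pics/side0.png

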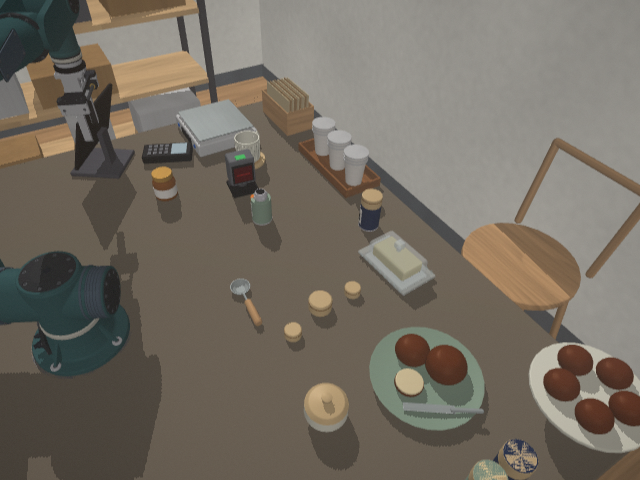

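Top view: scanner at (200,238), open tin at (255,247), three bamboo caps at (385,232), (384,264), (396,299), the middle one the largest. Side view: scanner (240,170), tin (261,207), largest cap (320,303).

```bash
cat > h.py <<'E'
import numpy as np, cv2
from bench import *
def ray(m,uv):
    K,R,t=m["camera_matrix"],m["R"],m["t"]
    return -R.T@t, R.T@np.linalg.inv(K)@np.array([uv[0],uv[1],1.])
def plane(m,uv,z):
    c,d=ray(m,uv); return c+d*(z-c[2])/d[2]
def proj(m,X):
    p=m["camera_matrix"]@(m["R"]@np.array(X,float)+m["t"]); return p[:2]/p[2]
E
python3 - <<'E'
from h import *
t=cv2.imread("pics/top0.png");s=cv2.imread("pics/side0.png")
a=cv2.resize(t[200:280,170:290],None,fx=5,fy=5,interpolation=2)
b=cv2.resize(s[140:240,210:290],None,fx=4,fy=4,interpolation=2)
c=np.zeros((400,920,3),np.uint8);c[:,:600]=a;c[:,600:]=b
cv2.imwrite("pics/c1.png",cv2.resize(c,(800,348)))
# caps
for n,im in(("top",t),("side",s)):
    hsv=cv2.cvtColor(im,cv2.COLOR_BGR2HSV)
    mk=cv2.inRange(hsv,(8,50,120),(28,200,255))
    N,l,st,ce=cv2.connectedComponentsWithStats(mk)
    m=camera_model(n)
    for i in range(1,N):
        if 60<st[i,4]<900: print(n,st[i],ce[i].round(1),plane(m,ce[i],25).round(0))
E
```

```text
top [340   0   5  31  74] [342.5  16.4] [1314.  -41.   25.]
top [207 123  12  17  64] [210.3 129.8] [894. 340.  25.]
top [240 126  12  16  79] [243.1 132.6] [891. 239.  25.]
top [556 130  11  10  75] [561.  134.5] [ 942. -718.   25.]
top [179 134 101  28 504] [219.1 154.2] [817. 304.  25.]
top [535 142  12  11  85] [540.5 147.3] [ 897. -655.   25.]
top [578 145  12  10  81] [583.1 150.1] [ 895. -781.   25.]
top [545 165  12  12  98] [550.1 171.1] [ 823. -680.   25.]
top [571 168  12  10  85] [576.7 172.8] [ 822. -757.   25.]
top [474 210  17  17 200] [481.5 217.9] [ 667. -475.   25.]
top [452 223  15  15 157] [458.4 230.3] [ 626. -409.   25.]
top [471 241  22  22 363] [481.6 251.8] [ 567. -474.   25.]
top [  0 334  12  23 171] [  3.8 345.5] [225. 829.  25.]
side [ 27  54  28  26 423] [41.  68.7] [ 128. 1440.   25.]
side [196  89  15  17 180] [203.6  96.9] [640. 882.  25.]
side [110 108  28  31 593] [122.5 123.3] [314. 836.  25.]
side [287 119  27  16 172] [299.3 127.2] [859. 506.  25.]
side [556 138  84  51 347] [597.9 162.4] [1624. -165.   25.]
side [255 152  10  17  89] [260.  160.1] [646. 392.  25.]
side [151 166  21  13 205] [161.  172.3] [343. 483.  25.]
side [362 188  21  22 323] [371.8 197.8] [854.  53.  25.]
side [591 217  49  61 134] [614.9 248. ] [1309. -446.   25.]
side [344 281  17  18 226] [352.2 288.7] [ 605. -212.   25.]
side [308 290  25  26 476] [319.8 301.8] [ 514. -207.   25.]
side [245 299  16  26 192] [252.5 311.1] [ 362. -152.   25.]
side [284 322  18  20 274] [292.4 330.8] [ 417. -247.   25.]
side [395 368  29  27 592] [409.  381.3] [ 569. -479.   25.]
side [506 441  31  25 275] [520.3 455.9] [ 654. -704.   25.]
side [511 470  21   9 101] [519.3 475. ] [ 626. -727.   25.]
side [491 472  16   8  71] [499.6 476.6] [ 592. -711.   25.]
```

View pics/c1.png

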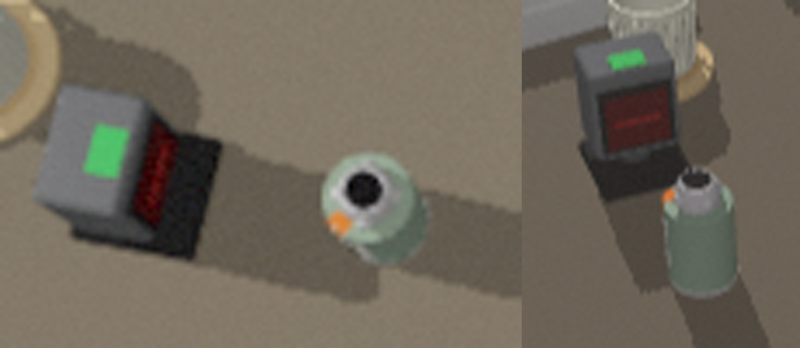

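Crop: in full-picture pixels, tin neck hole at (253.7,243.2), orange tab at (248.4,251.3), window's middle near (206,240). The tab points toward the lower left, so the tin needs a clockwise/counter turn to be computed.

```bash
python3 - <<'E'
from h import *
from scipy.spatial.transform import Rotation as Ro
mt,ms=camera_model("top"),camera_model("side")
o=lambda p:(p[0]/4.348+170,p[1]/4.348+200)
q=lambda p:((p[0]-521.7)/3.478+210,p[1]/3.478+140)
def tri(a,b):
    A=[];B=[]
    for m,uv in((mt,a),(ms,b)):
        c,d=ray(m,uv);d/=np.linalg.norm(d);P=np.eye(3)-np.outer(d,d);A.append(P);B.append(P@c)
    return np.linalg.lstsq(np.vstack(A),np.hstack(B),rcond=None)[0]
n1,n2=plane(mt,o((364,188)),101),plane(ms,q((696,179)),101)
print("neck",n1,n2)
tab=plane(mt,o((341,223)),80);tab2=plane(ms,q((670,198)),79);print("tab",tab,tab2)
w=plane(mt,o((157,173)),68);w2=plane(ms,q((637,120)),68);print("win",w,w2)
f=[plane(mt,o(p),10) for p in((220,140),(193,258))];print("foot edge",f)
d=f[0]-f[1];print("normal yaw of window",np.degrees(np.arctan2(-d[0],d[1])))
for t,n,ww in((tab,n1,w),(tab2,n2,w2)):
    a=np.degrees(np.arctan2(*(t-n)[1::-1]));b=np.degrees(np.arctan2(*(ww-n)[1::-1]));print("tab yaw",a,"to win",b,"turn",b-a, np.linalg.norm((ww-n)[:2]),np.linalg.norm((t-n)[:2]))
# caps
for n,m in(("top",mt),("side",ms)):
    im=cv2.imread(f"pics/{n}0.png");hsv=cv2.cvtColor(im,cv2.COLOR_BGR2HSV)
    p=proj(m,(514,-207,25)).astype(int);print(n,p)
    g=im[p[1]-20:p[1]+20,p[0]-20:p[0]+20]
    mk=cv2.inRange(hsv,(8,60,140),(30,255,255));N,l,st,ce=cv2.connectedComponentsWithStats(mk)
    for i in range(1,N):
        if np.linalg.norm(ce[i]-p)<110 and st[i,4]>60: print(st[i],plane(m,ce[i],30).round(1))
R=Ro.from_rotvec(get_obs()["tcp_rot"]).as_matrix();print(R.round(3)); print({k:v for k,v in camera_model("wrist").items() if k!="R"},-camera_model("wrist")["R"].T@camera_model("wrist")["t"])
E
```

```text
neck [536.23566842 161.27066644 101.        ] [536.60025047 156.12221416 101.        ]
tab [517.29553184 177.12434039  80.        ] [518.39441914 169.60092184  79.        ]
win [544.52702003 299.50877843  68.        ] [544.06430385 292.20886115  68.        ]
foot edge [array([581.49336454, 276.40278605,  10.        ]), array([500.61091925, 285.29594426,  10.        ])]
normal yaw of window -96.2745612712584
tab yaw 140.06928112261346 to win 86.56758179402496 turn -53.5016993285885 138.48654128823998 24.69954961858982
tab yaw 143.48556166473483 to win 86.86059801505151 turn -56.62496364968332 136.29118673251617 22.652325606869848
top [386 264]
[377 224  16  15 184] [ 607.6 -196.    30. ]
[373 253  21  21 363] [ 515.8 -195.6   30. ]
[387 291  17  16 206] [ 419.6 -232.    30. ]
[457 299  32  34 831] [ 385.7 -445.6   30. ]
[347 312  27  10 190] [ 364.3 -136.7   30. ]
side [319 301]
[345 281  16  13 160] [ 605.7 -210.1   30. ]
[309 290  23  20 347] [ 516.1 -203.7   30. ]
[245 299  16  24 152] [ 360.9 -153.7   30. ]
[284 322  17  15 201] [ 417.3 -246.1   30. ]
[ 304  383   44   42 1288] [ 388.1 -433.6   30. ]
[[-0.937  0.35  -0.001]
 [ 0.35   0.937 -0.002]
 [ 0.    -0.002 -1.   ]]
{'camera_matrix': array([[415.24457041,   0.        , 320.8511214 ],
       [  0.        , 415.24457041, 239.71746087],
       [  0.        ,   0.        ,   1.        ]]), 't': array([-549.80471864,  -27.0438969 ,  390.64287593])} [119.24946532 542.88902265 382.97458352]
```

>>> jog_arm:
  deltas:
    - [[29,-30,0,0,1],[58,-60,0,0,1],[87,-90,0,0,1],[116,-120,0,0,1],[145,-150,0,0,1],[174,-180,0,0,1],[203,-210,0,0,1],[232,-240,0,0,1],[261,-270,0,0,1],[290,-300,0,0,1],[317,-328,0,0,1],[344,-356,0,0,1]]

```text
t: 1.1
tcp_pos: [537.6, 157.2, 302.1]
tcp_rot: [-0.56, -3.09, 0.0]
force: [0.4, 1.0, -0.7]
finger_gap: 94.1
finger_force: 0.0
```

>>> jog_arm:
  deltas:
    - [[0,0,0,0,1],[0,0,0,0,1],[0,0,0,0,1]]

```text
t: 1.35
tcp_pos: [536.2, 159.4, 302.1]
tcp_rot: [-0.559, -3.09, -0.0]
force: [-0.3, 0.2, 0.1]
finger_gap: 93.8
finger_force: 0.0
```

```bash
python3 - <<'E'
from h import *
o=get_obs();m=camera_model("wrist");im=camera("wrist");cv2.imwrite("pics/w1.png",im)
print(o["t"],o["tcp_pos"],o["tcp_rot"],m["R"].round(3),-m["R"].T@m["t"],proj(m,(536,159,101)))
E
```

```text
1.35 [536.21745677 159.40498982 302.06203004] [-5.59104880e-01 -3.08962758e+00 -3.42808254e-04] [[ 0.352  0.936  0.001]
 [ 0.902 -0.339  0.268]
 [ 0.251 -0.093 -0.964]] [463.05565713 187.21399576 383.53980439] [319.41803775 239.39799335]
```

View pics/w1.png

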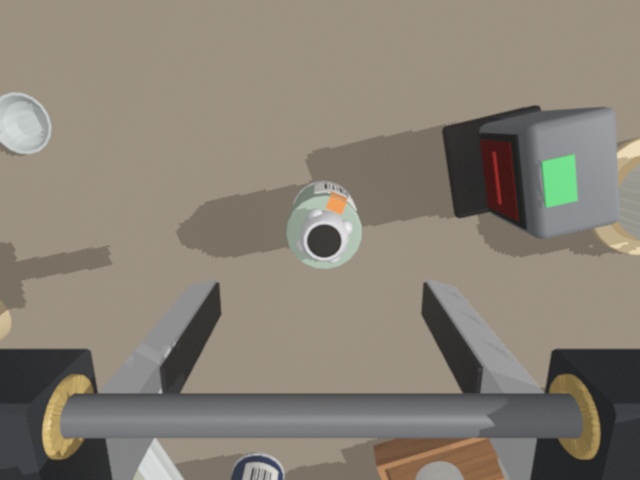

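The wrist view shows the neck hole at (324,240), orange tab at (338,203), label above it, window centre at about (501,180).

```bash
python3 - <<'E'
from h import *
m=camera_model("wrist");im=cv2.imread("pics/w1.png");h=cv2.cvtColor(im,cv2.COLOR_BGR2HSV)
def cen(mk,near,mn=40):
    N,l,st,c=cv2.connectedComponentsWithStats(mk)
    i=min((i for i in range(1,N) if st[i,4]>mn),key=lambda i:np.linalg.norm(c[i]-near));return c[i],st[i]
hole=cen(cv2.inRange(im,(0,0,0),(60,60,60)),(324,240));tab=cen(cv2.inRange(h,(5,130,150),(18,255,255)),(338,203))
win=cen(cv2.inRange(h,(0,150,40),(8,255,255))|cv2.inRange(h,(172,150,40),(180,255,255)),(501,180))
print(hole,tab,win)
n=plane(m,hole[0],101);t=plane(m,tab[0],80);w=plane(m,win[0],68)
# shoulder ellipse
gm=cv2.inRange(h,(40,15,60),(90,140,255));gc=cen(gm,(324,230),300);print("green",gc)
print(n,t,w)
a=np.degrees(np.arctan2(*(t-n)[1::-1]));b=np.degrees(np.arctan2(*(w-n)[1::-1]));print(a,b,b-a,np.linalg.norm((t-n)[:2]),np.linalg.norm((w-n)[:2]))
E
```

```text
(array([312.98181818, 235.74545455]), array([309, 228,  11,  17,  55], dtype=int32)) (array([335.77435897, 204.66666667]), array([327, 197,  19,  16, 195], dtype=int32)) (array([499.44707041, 176.98670606]), array([ 481,  140,   37,   80, 2031], dtype=int32))
green (array([319.88246445, 226.30521327]), array([ 286,  185,   76,   84, 2110], dtype=int32))
[531.8060106  156.24442105 101.        ] [520.5506815  178.22615049  80.        ] [546.32237657 301.30939332  68.        ]
117.11385821398348 84.28554766041474 -32.82831055356874 24.695725585529527 145.78947513618235
```

>>> jog_arm:
  deltas:
    - [[1,1,-30,0,1],[1,2,-65,0,1],[1,2,-100,0,1],[1,2,-135,0,1],[1,2,-160,0,1],[1,2,-174,0,1],[1,2,-174,0,1],[1,2,-174,0,0.55],[1,2,-174,0,0.55],[1,2,-174,0,0.4],[1,2,-174,0,0.4],[1,2,-174,0,0.4]]
  newtons: 12

```text
t: 2.4
tcp_pos: [538.2, 161.4, 130.2]
tcp_rot: [0.558, 3.089, 0.002]
force: [-0.9, 0.7, -0.5]
finger_gap: 64.2
finger_force: 0.0
```

>>> jog_arm:
  deltas:
    - [[0,0,0,0,0.4],[0,0,0,0,0.4],[0,0,0,-5,0.4],[0,0,0,-11,0.4],[0,0,0,-17,0.4],[0,0,0,-23,0.4],[0,0,0,-29,0.4],[0,0,0,-35,0.4],[0,0,0,-41,0.4],[0,0,0,-46,0.4],[0,0,0,-50,0.4],[0,0,0,-52,0.4]]

```text
t: 3.4
tcp_pos: [538.1, 160.6, 129.7]
tcp_rot: [1.86, 2.529, -0.0]
force: [0.1, -2.5, 3.7]
finger_gap: 57.9
finger_force: 12.0
```

```bash
python3 - <<'E'
from h import *
o=get_obs();print(o["t"],o["tcp_pos"],o["tcp_rot"],o["finger_gap"],o["finger_force"],o["force"])
a=cv2.resize(camera("top")[190:290,170:330],None,fx=5,fy=5,interpolation=2)
cv2.imwrite("pics/w2.png",a)
E
```

```text
3.4 [538.08925365 160.60117357 129.73876464] [ 1.86041993e+00  2.52934672e+00 -6.53443713e-05] 57.913263552151406 12.000437378883362 [ 0.10027093 -2.47498203  3.68265095]
```

>>> jog_arm:
  deltas:
    - [[0,0,0,0,0.4],[0,0,0,0,0.4],[0,0,0,0,1],[0,0,0,0,1],[0,0,0,0,1],[0,0,10,0,1],[0,0,40,0,1],[0,0,80,0,1],[0,0,120,0,1],[0,0,150,0,1],[0,0,170,0,1],[0,0,170,0,1]]

```text
t: 4.45
tcp_pos: [539.2, 161.7, 305.9]
tcp_rot: [1.852, 2.527, 0.014]
force: [0.6, -0.6, 0.1]
finger_gap: 94.0
finger_force: 0.0
```

```bash
python3 - <<'E'
from h import *
o=get_obs();m=camera_model("wrist");im=camera("wrist")
np.savez("w3.npz",R=m["R"],t=m["t"],camera_matrix=m["camera_matrix"])
print(o["t"],o["tcp_pos"],o["tcp_rot"],o["force"],proj(m,(538,161,101)),proj(m,(546,300,68)))
p=proj(m,(538,161,101)).astype(int);print(p)
cv2.imwrite("pics/w3.png",im)
E
```

```text
4.45 [539.17548232 161.67108578 305.85491709] [1.85236056 2.527377   0.01431208] [ 0.58919389 -0.58498058  0.13799249] [315.11128531 238.43510295] [384.09097915  48.6147024 ]
[315 238]
```

View pics/w3.png

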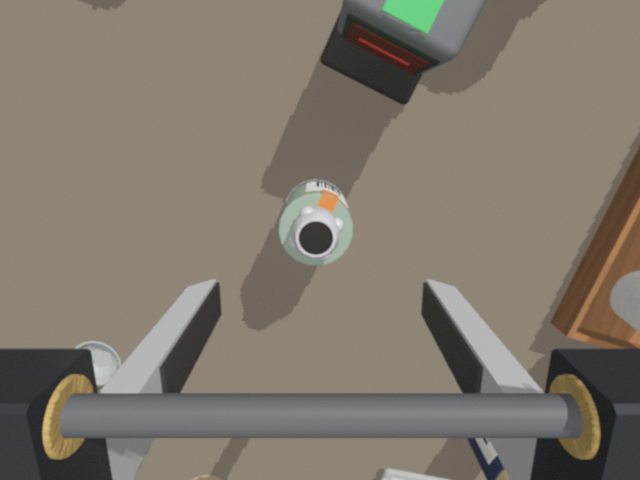

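Neck hole at (316,238), tab at (329,201), window centre about (386,48).

```bash
python3 - <<'E'
from h import *
m=np.load("w3.npz")
n,t,w=plane(m,(316,238),101),plane(m,(329,201),80),plane(m,(386,48),68)
A=lambda v:np.degrees(np.arctan2(v[1],v[0]))
print(n,t,w,A(t-n),A(w-n),np.linalg.norm((w-n)[:2]),np.linalg.norm((t-n)[:2]), plane(m,(384,69),70))
E
```

```text
[538.51076878 161.49634978 101.        ] [541.02695282 186.3108801   80.        ] [547.15531863 300.78613554  68.        ] 84.21001937206441 86.44868585782612 139.5577753514015 24.94177414248635 [550.2743462  287.00063562  70.        ]
```

The turn is done: label within about 2° of the window, tin at (538.5,161.5). Next, the cap.

>>> jog_arm:
  deltas:
    - [[-2,-30,0,6,1],[-4,-62,0,12,1],[-6,-94,0,18,1],[-8,-126,0,24,1],[-10,-158,0,31,1],[-12,-190,0,38,1],[-14,-222,0,45,1],[-16,-254,0,52,1],[-18,-286,0,58,1],[-20,-318,0,64,1],[-22,-345,0,69,1],[-23,-361,0,72,1]]

```text
t: 5.5
tcp_pos: [513.4, -202.2, 295.6]
tcp_rot: [-0.012, -3.137, -0.002]
force: [-0.4, -0.0, 0.1]
finger_gap: 94.0
finger_force: 0.0
```

>>> jog_arm:
  deltas:
    - [[0,0,-20,0,1],[0,0,-40,0,1],[0,0,-40,0,1],[0,0,-40,0,1]]

```text
t: 5.83
tcp_pos: [513.4, -199.3, 255.3]
tcp_rot: [-0.014, -3.135, -0.005]
force: [0.3, -0.5, 0.2]
finger_gap: 94.0
finger_force: 0.0
```

```bash
python3 - <<'E'
from h import *
o=get_obs();m=camera_model("wrist");im=camera("wrist")
cv2.imwrite("pics/w4.png",im)
h=cv2.cvtColor(im,cv2.COLOR_BGR2HSV)
mk=cv2.inRange(h,(8,60,140),(30,255,255));N,l,st,ce=cv2.connectedComponentsWithStats(mk)
for i in range(1,N):
    if st[i,4]>200: print(st[i],ce[i],plane(m,ce[i],32).round(1))
print(o["t"],o["tcp_pos"],o["tcp_rot"],proj(m,(516,-200,32)))
E
```

```text
[ 348    8  107   36 3084] [400.66990921  25.3193904 ] [ 371.2 -143.2   32. ]
[ 238   78   58   60 2727] [266.35863586 107.77667767] [ 422.8 -235.2   32. ]
[ 281  196   76   78 4467] [318.87418849 236.14954108] [ 516.2 -199.5   32. ]
[ 294  311   49   54 1894] [319.4625132  340.05491024] [ 603.9 -200.    32. ]
[ 43 405  12  52 233] [ 47.05150215 431.29184549] [ 689.  -437.6   32. ]
[587 410  12  48 234] [594.63675214 433.64102564] [697.8  40.1  32. ]
5.8333 [ 513.41158909 -199.25275189  255.33855841] [-0.01378468 -3.13534219 -0.00519528] [318.16303637 235.86920921]
```

View pics/w4.png

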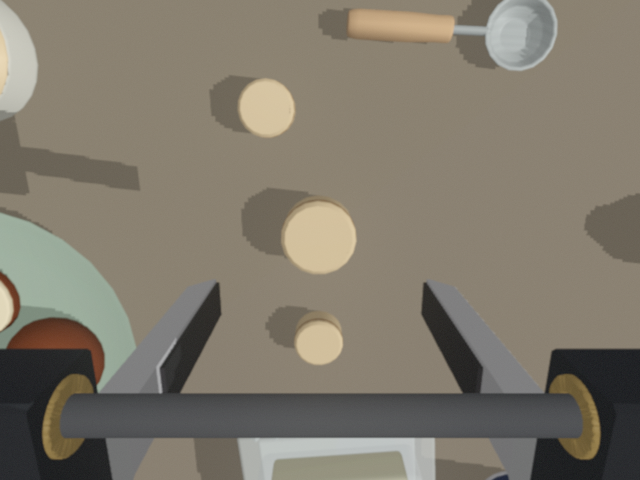

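Largest cap sits at (319,236), centred at (516.4,-199.5) in the world, clear of its two smaller neighbours.

>>> jog_arm:
  deltas:
    - [[3,0,-35,0,1],[3,0,-75,0,1],[3,0,-115,0,1],[3,0,-140,0,1],[3,0,-153,0,1],[3,0,-153,0,1],[3,0,-153,0,0.6],[3,0,-153,0,0.6],[3,0,-153,0,0.4],[3,0,-153,0,0.4],[3,0,-153,0,0.4],[3,0,-153,0,0.4]]
  newtons: 50

```text
t: 6.88
tcp_pos: [518.1, -200.1, 106.8]
tcp_rot: [0.014, 3.14, -0.001]
force: [-0.7, -0.1, 2.3]
finger_gap: 58.2
finger_force: 50.1
```

>>> jog_arm:
  deltas:
    - [[0,0,0,0,0.4],[0,0,0,0,0.4],[0,0,0,0,0.4],[0,0,20,0,0.4],[0,0,60,0,0.4],[0,0,100,0,0.4],[0,0,140,0,0.4],[0,0,150,0,0.4],[0,0,150,0,0.4],[0,0,150,0,0.4]]

```text
t: 7.72
tcp_pos: [517.4, -199.7, 254.8]
tcp_rot: [-0.014, -3.141, -0.001]
force: [-1.1, 0.2, -1.1]
finger_gap: 58.3
finger_force: 50.0
```

```bash
python3 - <<'E'
from h import *
o=get_obs();m=camera_model("wrist");im=camera("wrist");cv2.imwrite("pics/w5.png",im)
h=cv2.cvtColor(im,cv2.COLOR_BGR2HSV)
mk=cv2.inRange(h,(8,60,120),(30,255,255));N,l,st,ce=cv2.connectedComponentsWithStats(mk)
z=o["tcp_pos"][2]-78+8
for i in range(1,N):
    if st[i,4]>1500: print(st[i],ce[i],plane(m,ce[i],z).round(1))
print(o)
E
```

```text
[ 349    0  109   35 3309] [402.15049864  16.55001511] [ 405.5 -171.4  184.8]
[ 238   69   60   61 2700] [267.47851852  99.86814815] [ 431.1 -216.9  184.8]
[  253   233   137   144 15219] [321.05788817 306.77679217] [ 509.1 -199.1  184.8]
[  18  332   75   54 1731] [ 47.40901213 353.70710572] [ 528.8 -311.4  184.8]
{'t': 7.7167, 'joints': array([-4.70617456e-01,  1.12014889e-01,  1.43850052e+00,  9.41727353e-05,
        1.59180223e+00, -2.03272978e+00]), 'qvel': array([-0.0001839 ,  0.02925556,  0.05696328, -0.00138952,  0.00196135,
       -0.00053239]), 'joint_torque': array([ 2.86505255e-02, -3.70117307e+01, -3.19800532e+01, -4.96952003e-02,
        3.66369775e-02, -9.47033914e-04]), 'tcp_pos': array([ 517.43947943, -199.71332949,  254.80755041]), 'tcp_rot': array([-1.36350789e-02, -3.14095773e+00, -6.43945809e-04]), 'force': array([-1.07167736,  0.24677198, -1.10805254]), 'ft_torque': array([0.0203124 , 0.03500976, 0.00600488]), 'finger_force': 49.99966193921864, 'finger_gap': 58.279774614162115}
```

View pics/w5.png

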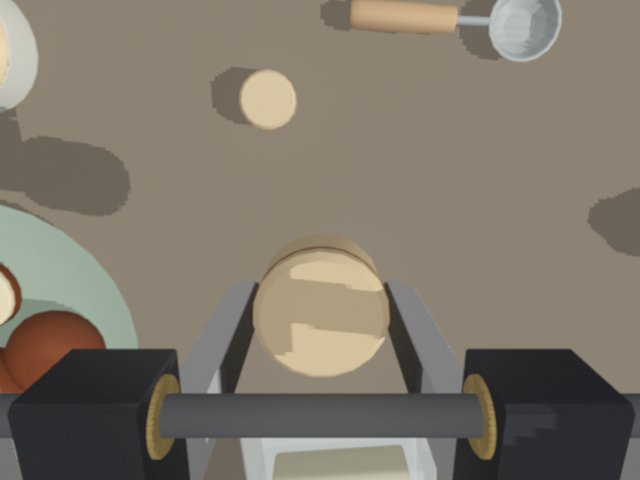

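Cap is held between the pads, top disc at about (321,312). Checking its height in the grip.

```bash
python3 - <<'E'
from h import *
o=get_obs();m=camera_model("wrist");im=cv2.imread("pics/w5.png");T=o["tcp_pos"]
print(T)
for dz in(71,75,79,83):
    for x in(0,):
        c=T+[x-1,0,-dz]; P=np.array([proj(m,c+[29*np.cos(a),29*np.sin(a),0]) for a in np.linspace(0,6.28,60)])
        print(dz,P.min(0).round(1),P.max(0).round(1))
print("tip",proj(m,T+[-8,29,-97]),proj(m,T+[-8,-29,-97]),proj(m,T+[-8,32,-97]))
ms=camera_model("side");s=camera("side")
p=proj(ms,T+[0,0,-90]).astype(int);print(p)
y,x=p[1],p[0];c=s[y-70:y+50,x-60:x+60];cv2.imwrite("pics/s5.png",cv2.resize(c,None,fx=5,fy=5,interpolation=2))
for d in(71,103,97): print(d,(proj(ms,T+[0,0,-d])-[x-60,y-70])*5)
E
```

```text
[ 516.85195434 -199.46199566  253.1078428 ]
71 [247.4 254.4] [391.2 385.5]
75 [249.  251.4] [389.6 379.9]
79 [250.6 248.5] [388.1 374.6]
83 [252.  245.7] [386.6 369.4]
tip [382.315974   282.46681009] [256.07904825 283.7582864 ] [388.84563956 282.40000785]
[320 260]
71 [306.01038587 321.92777239]
103 [303.69974367 371.34103068]
97 [304.12553452 362.23546122]
```

View pics/s5.png

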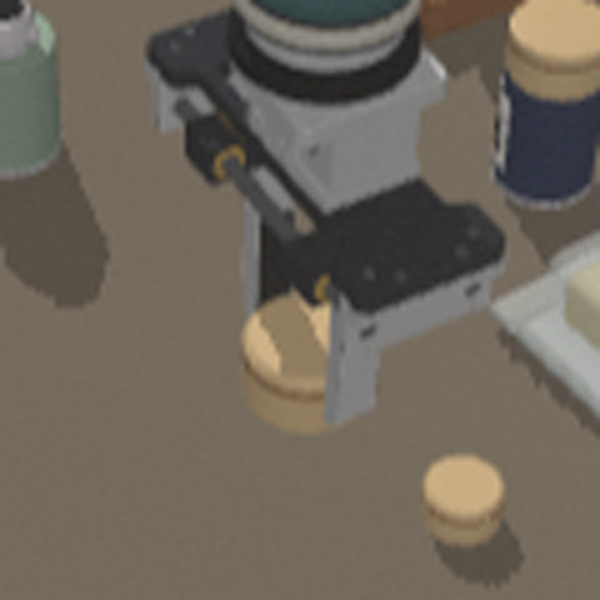

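Cap's top is ~76 mm below the TCP, rim ~108 mm below; held level and centred along the closing line. Carrying it over the tin.

>>> jog_arm:
  deltas:
    - [[2,25,0,0,0.4],[4,60,0,0,0.4],[6,95,0,0,0.4],[8,130,0,0,0.4],[10,165,0,0,0.4],[12,200,0,0,0.4],[14,235,0,0,0.4],[16,270,0,0,0.4],[18,305,0,0,0.4],[20,335,0,0,0.4],[22,353,0,0,0.4],[23,361,0,0,0.4]]

```text
t: 8.82
tcp_pos: [539.4, 163.6, 252.1]
tcp_rot: [-0.009, -3.136, 0.0]
force: [0.5, 0.6, 0.4]
finger_gap: 57.9
finger_force: 50.0
```

>>> jog_arm:
  deltas:
    - [[0,0,0,0,0.4],[0,0,-8,0,0.4],[0,0,-20,0,0.4],[0,0,-30,0,0.4],[0,0,-35,0,0.4],[0,0,-35,0,0.4],[0,0,-35,0,0.4],[0,0,-35,0,0.4]]

```text
t: 9.48
tcp_pos: [540.8, 160.8, 221.1]
tcp_rot: [0.015, 3.141, 0.0]
force: [0.8, -0.5, -0.1]
finger_gap: 58.2
finger_force: 50.0
```

```bash
python3 - <<'E'
from h import *
o=get_obs();T=o["tcp_pos"];print(o["t"],T,o["tcp_rot"],o["force"],o["joints"])
out=[]
for n,k in(("side",110),("top",110)):
    m=camera_model(n);s=camera(n);p=proj(m,(538,161,70)).astype(int);x,y=p
    c=cv2.resize(s[y-45:y+35,x-40:x+40],(400,400),interpolation=2);out.append(c)
im=camera("wrist");out=[out[0],cv2.resize(im,(533,400))[:,70:470]]
cv2.imwrite("pics/s6.png",np.hstack(out))
E
```

```text
9.4833 [540.84012611 160.80426542 221.06241054] [1.47476591e-02 3.14090187e+00 3.25118261e-04] [ 0.80749253 -0.51146178 -0.1300755 ] [ 1.88483232e-01  1.48053175e-01  1.46594306e+00  7.72783056e-05
  1.52691274e+00 -1.37292581e+00]
```

View pics/s6.png

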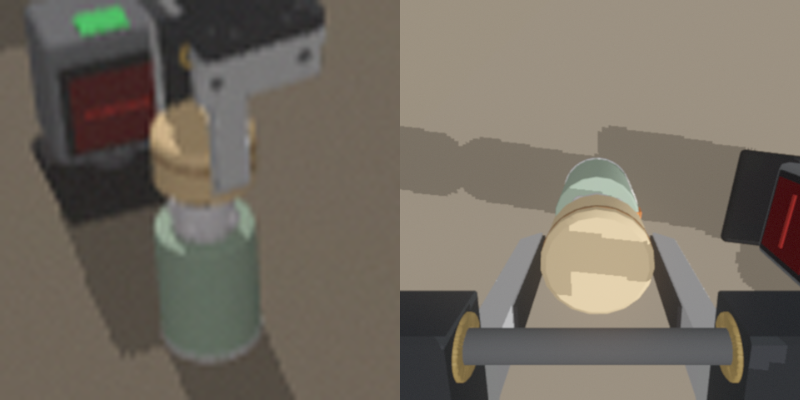

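Side view: cap (149–254 px) just above the neck, tin body (153–261 px) below it; wrist view shows cap and tin aligned sideways. Checking the few-pixel offset numerically.

```bash
python3 - <<'E'
from h import *
m=camera_model("side");s=camera("side");x,y=proj(m,(538,161,70)).astype(int)
for z in(40,65,129): print(z,(proj(m,(538,161,z))-[x-40,y-45])*5)
hs=cv2.cvtColor(s,cv2.COLOR_BGR2HSV)
for r in range(y-26,y+26,3): print(r-y+45, ''.join('G' if 38<h<95 and S>25 else 'B' if 8<h<30 and S>70 and v>110 else '.' for h,S,v in hs[r,x-18:x+18]))
print(get_obs()["tcp_pos"])
E
```

```text
40 [205.16050316 269.84996173]
65 [202.68251707 236.43528446]
129 [196.03631742 146.81387115]
19 ....................................
22 ..........BBBBBBBBB.................
25 ........BBBBBBBBBBB.........B.......
28 ........BBBBBBBBBBB.........BB......
31 ..........BBBBBBBBBB........B.......
34 .........BBBBBBBBBBB................
37 ..........BBBBBBBBBB................
40 ................BBBB.....GG.........
43 .........GGG..............GGG.......
46 .........GGGG............GGGG.......
49 .........GGGGGGGGGGGGGGGGGGG........
52 .........GGGGGGGGGGGGGGGGGGGG.......
55 ..........GG.GGGGGGGGGGGGGGGG.......
58 ..........GGGGGGGGGGGGGGGGGGGG......
61 ..........GGGGGGGGGGGGGGGGGGGG......
64 ...........GG.GGGGGGGGGGGGGGGG......
67 ............GGGGGGGGGGGGGGGG........
70 .................G.GG...............
[540.92258054 161.20208739 221.45359649]
```

>>> jog_arm:
  deltas:
    - [[-2,0,0,0,0.4],[-2,0,-4,0,0.4],[-2,0,-8,0,0.4],[-2,0,-12,0,0.4],[-2,0,-15,0,0.4],[-2,0,-17,0,0.4],[-2,0,-17,0,0.4],[-2,0,-17,0,0.4],[-2,0,-17,0,0.4]]

```text
t: 10.43
tcp_pos: [538.7, 161.2, 203.8]
tcp_rot: [0.014, 3.141, 0.0]
force: [0.7, 0.4, -0.1]
finger_gap: 57.5
finger_force: 50.0
```

>>> jog_arm:
  deltas:
    - [[0,0,-1,0,0.4],[0,0,-2,0,0.4],[0,0,-3,0,0.4],[0,0,-4,0,0.4],[0,0,-4,0,0.4],[0,0,-4,0,0.4]]

```text
t: 10.93
tcp_pos: [538.6, 161.2, 199.6]
tcp_rot: [-0.014, -3.141, -0.0]
force: [0.0, -0.0, 0.4]
finger_gap: 58.3
finger_force: 50.0
```

>>> jog_arm:
  deltas:
    - [[0,0,-1,0,0.4],[0,0,-2,0,0.4],[0,0,-3,0,0.4],[0,0,-3,0,0.4],[0,0,-3,0,0.4]]

```text
t: 11.35
tcp_pos: [538.7, 161.0, 198.1]
tcp_rot: [0.014, 3.14, -0.0]
force: [-2.8, -0.8, 5.5]
finger_gap: 57.3
finger_force: 50.0
```

>>> jog_arm:
  deltas:
    - [[0,0,-1,0,0.4],[0,0,-2,0,0.4],[0,0,-2,0,0.4],[0,0,-2,0,0.4]]

```text
t: 11.68
tcp_pos: [539.0, 161.0, 197.6]
tcp_rot: [0.014, 3.139, -0.0]
force: [-3.7, -2.4, 8.9]
finger_gap: 57.8
finger_force: 50.0
```

>>> jog_arm:
  deltas:
    - [[-1,-0.5,-1,0,0.4],[-1,-0.5,-2,0,0.4],[-1,-0.5,-2,0,0.4],[-1,-0.5,-2,0,0.4]]

```text
t: 12.02
tcp_pos: [538.6, 160.8, 197.0]
tcp_rot: [0.014, 3.136, 0.001]
force: [-3.2, -1.1, 12.4]
finger_gap: 57.7
finger_force: 50.0
```

>>> jog_arm:
  deltas:
    - [[0,0,-1,0,0.4],[0,0,-2,0,0.4],[0,0,-2,0,0.4],[0,0,-2,0,0.4]]

```text
t: 12.35
tcp_pos: [538.3, 160.8, 193.8]
tcp_rot: [0.014, 3.138, 0.001]
force: [-1.2, -0.9, 4.6]
finger_gap: 57.7
finger_force: 50.0
```

>>> jog_arm:
  deltas:
    - [[0,0,-1,0,0.4],[0,0,-2,0,0.4],[0,0,-2,0,0.4],[0,0,-2,0,0.4]]

```text
t: 12.68
tcp_pos: [537.3, 160.6, 187.5]
tcp_rot: [-0.014, -3.14, 0.0]
force: [-0.0, -0.3, -2.5]
finger_gap: 58.2
finger_force: 50.0
```

>>> jog_arm:
  deltas:
    - [[0,0,-1,0,0.4],[0,0,-2,0,0.4],[0,0,-2,0,0.4],[0,0,-2,0,0.4]]

```text
t: 13.02
tcp_pos: [537.7, 160.7, 186.8]
tcp_rot: [0.014, 3.141, 0.0]
force: [0.3, -0.8, 0.9]
finger_gap: 57.6
finger_force: 50.0
```

>>> jog_arm:
  deltas:
    - [[0,0,-1,0,0.4],[0,0,-2,0,0.4],[0,0,-2,0,0.4],[0,0,-2,0,0.4]]

```text
t: 13.35
tcp_pos: [537.8, 160.7, 186.8]
tcp_rot: [0.014, 3.14, 0.0]
force: [-1.9, 0.2, 7.6]
finger_gap: 57.8
finger_force: 50.0
```

>>> jog_arm:
  deltas:
    - [[0,0,-1,0,0.4],[0,0,-1,0,0.4],[0,0,-1,0,0.4],[0,0,-1,0,0.4]]

```text
t: 13.68
tcp_pos: [537.9, 160.7, 186.8]
tcp_rot: [0.014, 3.139, 0.0]
force: [-3.5, 0.2, 10.8]
finger_gap: 57.7
finger_force: 50.0
```

>>> jog_arm:
  deltas:
    - [[0,0,-1,0,0.4],[0,0,-1.2,0,0.4],[0,0,-1.2,0,0.4],[0,0,-1.2,0,0.4],[0,0,-1.2,0,0.4],[0,0,-1.2,0,0.4]]

```text
t: 14.18
tcp_pos: [538.0, 160.7, 186.8]
tcp_rot: [0.014, 3.138, 0.0]
force: [-5.2, -0.5, 14.2]
finger_gap: 57.6
finger_force: 50.0
```

```bash
python3 - <<'E'
from h import *
m=camera_model("side");s=camera("side");x,y=proj(m,(538,161,70)).astype(int)
a=cv2.resize(s[y-45:y+35,x-40:x+40],(400,400),interpolation=2)
mt=camera_model("top");im=camera("top");u,v=proj(mt,(538,200,60)).astype(int)
b=cv2.resize(im[v-40:v+40,u-40:u+40],(400,400),interpolation=2)
cv2.imwrite("pics/s7.png",np.hstack([a,b]))
o=get_obs();print(o["t"],o["tcp_pos"],o["tcp_rot"],o["force"],o["ft_torque"],o["finger_force"])
E
```

```text
14.2833 [538.02405865 160.68824506 186.82875568] [1.34902976e-02 3.13816152e+00 4.46942574e-04] [-5.48338459 -0.53011292 15.17940658] [-0.34037277  1.06685423 -0.01115315] 50.00546246767044
```

View pics/s7.png

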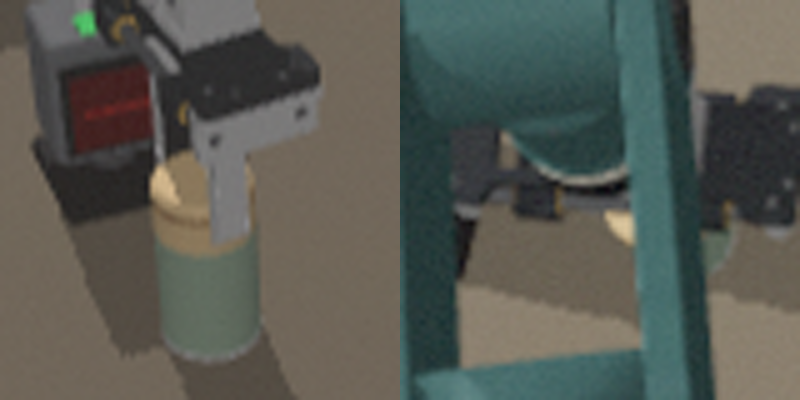

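The side view shows the cap's rim flush on the shoulder, from about (152,245) to (258,240), with the tin upright. The push is a steady 15 N.

```bash
python3 -c "
from bench import *
print(hand_in()); o=get_obs(); print(o['force'],o['tcp_pos'])"
```

```text
the job is handed in; nothing more can be done
None
the job is handed in; nothing more can be done
```

I've handed the job in: label within about 2° of the window when checked after the turn (not re-measured after capping), cap clicked home with the rim flush, and the gripper holding it down at about 15 N; the judge gave no verdict.

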